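# Stop a weighing slab from rocking

## Task

The stone slab for the balance rocks: the rubber pad under one of its four feet has come off, but it cannot be seen which. Press down gently on the slab above one foot after another until you find the corner that dips, then push the levelling wedge, thin end first, along the bench under that foot just until it is snug and the slab stands firm and level, not jacked up. Let go of the wedge and press down firmly on that corner once more to prove that it no longer gives, then leave everything standing; do not shift the slab or disturb the other things.

Things in the scene. Friction and masses are not known exactly. Their poses are not given: they have to be found in the camera images.
- slab: Stone slab for a balance, 160 x 160 x 32 mm, about 2.4 kg, standing level and loose on four short feet. Origin: centre, at the level of the feet's undersides, 3 to 4.5 mm above the bench; x, y parallel to its sides, z up; yaw within 0.18 rad. Underside 12 mm, top face 44 mm above the origin. Feet 16 mm wide, 12 mm high, centred 60 mm from the middle in x and in y (20 mm inside the edges).
- foot_1 (a point): Centre of the underside of the slab's foot at its +x, +y corner. Three of the feet stand on rubber pads stuck to the bench, as wide as the foot and 3 to 4.5 mm thick; one foot, any of the four, hangs that far above the bare bench, though the slab rests level.
- foot_2 (a point): Centre of the underside of the slab's foot at its +x, -y corner. A push of about 3 to 5 N on the slab above the hanging foot tips that corner down by the pad's thickness, until the foot meets the bench; it comes back up when let go. Above the other feet the slab gives less than 1 mm.
- foot_3 (a point): Centre of the underside of the slab's foot at its -x, -y corner. For the last, firm press on the slab right above the wedged foot 10 N is enough; it must then tip by less than 0.01 rad. Never press the slab with more than 45 N, even for a moment: a fast touch hits harder than it reads.
- foot_4 (a point): Centre of the underside of the slab's foot at its -x, +y corner.
- wedge: Levelling wedge, grey plastic, 94 x 28 mm, 40 g, lying flat. Origin: centre of its underside; +x points to the thin end. Ramp 70 mm long: 1 mm thick at the tip (x = +47 mm), rising 1 mm in 10 to 8 mm at x = -23 mm; behind it a grip block 24 mm long, 28 wide, 22 high. It meets the hanging foot's edge when its tip is 20 to 35 mm past that edge.
- wedge_grip (a point): Centre of the wedge's grip block, 11 mm above its underside, 35 mm behind the wedge's origin. Pushed on along the bench when it meets the foot, the wedge is snug where it resists with 4 to 8 N more than its own drag, and stays there by friction if its underside lay flat on the bench; pushed with over 10 N it jacks the slab up or shifts it.
- wedge_ramp (a point): Point on the wedge's ramp on its centre line, 20 mm behind the tip, 3 mm above its underside; it ends under the foot, within 18 mm of the foot's centre.
- rack_green: Bystander: tube rack with tubes, 62 x 144 x 42 mm; origin centre of its underside.
- beaker: Bystander: glass beaker, 54 mm wide, 70 mm high; origin centre of its underside.
- bottle: Bystander: glass bottle with screw cap, 56 mm wide, 105 mm high; origin centre of its underside.
- timer: Bystander: bench timer, 60 x 64 x 20 mm; origin centre of its underside.
Not all that is in view belongs to the job. There is more than one size of the wedge; the job needs the larger.

How it is judged (in metres and radians):
On the way, in this order (a step that is already met when the one before it is completed fails the run):
1. the corner above the hanging foot is pressed from above until the slab has rocked down on it (angle between slab's own z axis and vertical above 0.02 rad and contact force between the fingers and slab above 1 N and z of the grasp point in the frame of slab above 0.052 m), for 0.1 s.
2. the wedge's ramp is under a foot and bears on it, the slab level ((horizontal distance between wedge_ramp and foot_1 below 0.018 m or horizontal distance between wedge_ramp and foot_2 below 0.018 m or horizontal distance between wedge_ramp and foot_3 below 0.018 m or horizontal distance between wedge_ramp and foot_4 below 0.018 m) and contact force between wedge and slab above 0.7 N and angle between slab's own z axis and vertical below 0.006 rad), for 0.3 s.
3. the fingers press the slab from above, over the wedged foot, with more than 6 N, and it stays level (0.010 rad) (contact force between the fingers and slab above 6 N and z of the grasp point in the frame of slab above 0.052 m and horizontal distance between the grasp point and wedge_ramp below 0.05 m and angle between slab's own z axis and vertical below 0.01 rad and (horizontal distance between wedge_ramp and foot_1 below 0.018 m or horizontal distance between wedge_ramp and foot_2 below 0.018 m or horizontal distance between wedge_ramp and foot_3 below 0.018 m or horizontal distance between wedge_ramp and foot_4 below 0.018 m)), for 0.2 s.
At the end, for the whole second after the job is handed in: The wedge rests with its ramp under a foot (20 mm behind the tip, within 18 mm of the foot's centre) and bears on it with more than 0.7 N; the slab is level within 0.006 rad and within 15 mm of where it stood; everything is still (all of step 2 and distance of slab from where it was at the start of the episode below 0.015 m and linear speed of each of wedge, slab below 0.01 m/s); the robot touches nothing.
It fails at once if the slab pressed with more than 45 N (contact force between the fingers and slab above 45 N).
It fails at once if the slab shifted by more than 20 mm (distance of slab from where it was at the start of the episode above 0.02 m).
It fails at once if the slab tipped by more than 0.08 rad (angle between slab's own z axis and vertical above 0.08 rad).
It fails at once if a bystander (rack, beaker, bottle, timer) moved by more than 30 mm (distance of any of rack_green, beaker, bottle, timer from where it was at the start of the episode above 0.03 m).
It also fails if it takes over 72 s, if anything falls off the work surface, if the arm or the gripper's body presses on something with over 40 N, if the wrist force passes 120 N, or if a joint passes its speed limit or range.

## Robot

A 6-joint arm with a two-finger parallel gripper is mounted at the origin on a cart in front of the work surface, level with it; the furniture and walls round the work are solid. World frame = base frame: x ahead of the robot, y to its left, z up, the work surface at z = 0. Lengths are in mm, angles in rad, forces in N, time in s.
With the tool pointing down it reaches from about 250 to 850 mm from the base axis. Payload 12.5 kg.
Tool frame: the origin (TCP) lies at the very end of the fingers, on their centre line; the grasp point (between the pads) lies 19 mm behind it; z points along the fingers, y is the line along which they close (so a half turn about z gives the same grasp; the last joint's range is limited). The gripper opens to 93 mm and grips with 3 to 60 N. Pads are 15 mm wide; open, the fingers measure 128 mm over their backs; the gripper's body (75 mm by 188 mm) begins 65 mm behind the grasp point.
Start: joints at [1.081, 0.351, 1.652, -0, 1.139, -0.085], TCP at [216.577, 505.548, 218.633] pointing down, gripper open.
Joint ranges: [-2.75, 2.75], [-0.79, 2.1], [0.01, 2.65], [-1.57, 4.71], [0.07, 3.14], [-2.87, 2.87]. Speed limits (rad/s): [2.22, 2.22, 2.79, 3.14, 3.14, 3.14].

## Interface

Orientations are given as a 3x3 rotation matrix whose columns are the frame's x, y, z axes.
In Python, from rig import env gives the robot as it stands.
- The arm moves only by the tool move_arm, never from a script. Its argument "commands" is text: rows parted by semicolons, each of 7 numbers parted by spaces: the opening, from 0 (shut) to 1 (fully open), then the shift along the tool's x, y, z in cm, then the turn, a rotation vector about the tool's x, y, z in degrees. A call has 1 to 5 rows; each row is the pose to reach, as a shift and turn from the pose commanded when the call began, along the tool's axes at that moment; what a row does not reach only later rows make up. A row lasts 1/12 s, in which the tool goes at most 41.7 mm and 7.16 degrees, less where a joint would pass 70% of its speed; a pose out of reach is approached as far as the arm can. A call with a gripper value outside its range is refused whole. The fingers move at their own pace and stop on an object; the grip force is fixed at half the most. Time passes only in rows, so rows that repeat a pose let the fingers close. It gives the time, the measured TCP pose, the force, the opening and the grip force at its end, in the units of the state.
- env.sense(): the state, without advancing time (a new reading comes with each control period).
- env.grab_frame(name): name is "scene" or "side" or "wrist"; returns (picture, depth): 384x512x3 uint8, blue, green, red; 384x512 float32, mm along the optical axis (not along the pixel's ray), 0 where there is no reading.
- env.calibration(name): a dict with "fx", "fy", "cx", "cy" (pixels), "view" (4x4, takes a point from world to camera coordinates). Camera axes: x right, y up, looking along -z (the intrinsics and any distortion apply to the point x, -y, -z); pixel columns grow to the right and rows downward; lengths in mm; the calibration is good to about 2 mm. A picture is of the moment at which its call begins: read the wrist's pose just before it. calibration takes no time and is no camera call; for the wrist camera it gives the pose at the moment of the call.
- env.job_done(): hands the job in; it is judged then, once.
The state is a dict: "clock": time; "joints": joint angles; "dq": joint speeds; "effort": joint torques, N m; "position": TCP position; "tool_rot": TCP orientation; "contact_force": force on the tool from outside, world axes, zero at the start; "ft_torque": the same for the moment, N m; "grip_width": opening from 0.0 (shut) to 1.0 (fully open); "grip_force": force on a finger pad.
Only numpy, scipy, OpenCV 4.12 (cv2) and the standard library are available. Lean on these libraries where they do the work, as an engineer would, in place of code of your own. Each camera call takes 0.05 s, during which the arm holds its last target. There are 200 camera calls.

## Working session

There is one attempt and no reset: what is moved stays moved. The work goes in short steps, Python scripts to look and compute and a tool call to move; the robot and the scene stay as the last step left them, time stands still between calls to the robot, and variables do not carry over. Pictures are saved under pics/ and viewed, at most 10 in all, crops included, and the job is handed in when it is done.

Besides the shell and the picture viewer there is one more tool, called as a command line: name --argument value ..., lists and objects as JSON in quotes. move_arm: Moves the arm, as the interface text tells. Its arguments: {"type":"object","properties":{"commands":{"type":"string"}},"required":["commands"]}

```bash
mkdir -p pics; ls
python3 - <<'E'
from rig import env
import cv2,numpy as np
s=env.sense();print(s['clock'],s['position'],s['tool_rot'],s['contact_force'])
for n in("scene","side"):
    p,d=env.grab_frame(n);cv2.imwrite(f"pics/{n}0.png",p);np.save(f"pics/{n}0.npy",d)
    c=env.calibration(n);print(n,c)
E
```

```text
pics
0.0 [216.42449135 505.2619414  218.12631175] [[-9.19196291e-01  3.93799337e-01 -5.11348344e-04]
 [ 3.93799661e-01  9.19195754e-01 -9.96779689e-04]
 [ 7.74980466e-05 -1.11760500e-03 -9.99999372e-01]] [ 0.36778876 -0.19396513 -0.47460688]
scene {'fx': 469.2793573599422, 'fy': 469.2793573599422, 'cx': 263.1811168783361, 'cy': 181.4059273867201, 'view': array([[ 9.98389104e-01, -5.60695713e-02,  8.68330965e-03,
        -5.79486700e+02],
       [ 4.01239385e-02,  8.05929212e-01,  5.90650637e-01,
        -1.12773448e+02],
       [-4.01156610e-02, -5.89350752e-01,  8.06880676e-01,
        -1.45216387e+03],
       [ 0.00000000e+00,  0.00000000e+00,  0.00000000e+00,
         1.00000000e+00]])}
side {'fx': 410.41534005856505, 'fy': 410.41534005856505, 'cx': 248.7103097141192, 'cy': 186.7798381674082, 'view': array([[ 6.40564319e-01, -7.67904234e-01, -6.63506189e-04,
        -2.93831133e+02],
       [ 6.45330004e-01,  5.37847594e-01,  5.42465807e-01,
        -4.56830938e+02],
       [-4.16204925e-01, -3.47912420e-01,  8.40077620e-01,
        -1.10244672e+03],
       [ 0.00000000e+00,  0.00000000e+00,  0.00000000e+00,
         1.00000000e+00]])}
```

View pics/scene0.png

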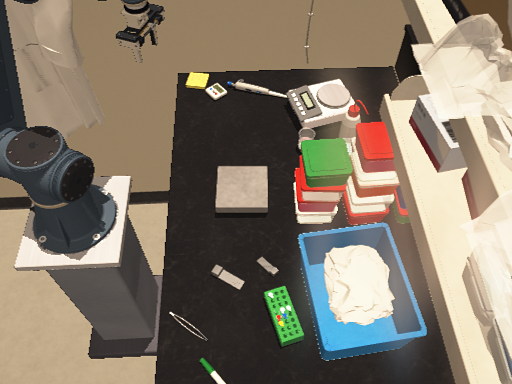

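View pics/side0.png

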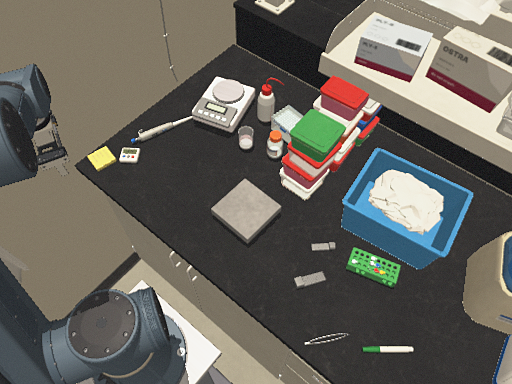

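The scene view shows the slab at about (242,188), the larger wedge at (228,277) and the smaller one at (267,266). The green rack is at (284,315). In the side view the slab is at (246,210) and the large wedge at (310,280).

```bash
cat > h.py <<'E'
import cv2,numpy as np
from rig import env
def ray(c,uv,z):
    V=c['view'];R=V[:3,:3];o=-R.T@V[:3,3]
    uv=np.atleast_2d(np.asarray(uv,float))
    d=np.c_[(uv[:,0]-c['cx'])/c['fx'],-(uv[:,1]-c['cy'])/c['fy'],-np.ones(len(uv))]@R
    return o+d*((z-o[2])/d[:,2])[:,None]
def cloud(c,D):
    v,u=np.mgrid[:D.shape[0],:D.shape[1]]
    P=np.stack([(u-c['cx'])/c['fx']*D,-(v-c['cy'])/c['fy']*D,-D],-1)
    return (P-c['view'][:3,3])@c['view'][:3,:3]
def proj(c,X):
    p=np.atleast_2d(X)@c['view'][:3,:3].T+c['view'][:3,3]
    return np.c_[c['cx']-c['fx']*p[:,0]/p[:,2],c['cy']+c['fy']*p[:,1]/p[:,2]]
E
python3 - <<'E'
from h import *
for n in("scene","side"):
    c=env.calibration(n);D=np.load(f"pics/{n}0.npy");p=cv2.imread(f"pics/{n}0.png");W=cloud(c,D)
    # slab top
    m=((abs(W[...,2]-47)<7)&(D>0)).astype(np.uint8)
    k,L,st,ce=cv2.connectedComponentsWithStats(m)
    for i in range(1,k):
        if st[i,4]>500:
            q=W[L==i];r=cv2.minAreaRect(q[:,:2].astype(np.float32));print(n,'z47',st[i],np.median(q[:,2]),r)
    hsv=cv2.cvtColor(p,cv2.COLOR_BGR2HSV)
    m=((p.min(2)>75)&(hsv[...,1]<60)&(W[...,2]<35)&(W[...,2]>-8)).astype(np.uint8)
    k,L,st,ce=cv2.connectedComponentsWithStats(m)
    for i in range(1,k):
        if 60<st[i,4]<3000:
            q=W[L==i];r=cv2.minAreaRect(q[:,:2].astype(np.float32));print(n,st[i],np.round(ce[i]),q[:,2].max().round(),np.round(r[0]),np.round(r[1]),round(r[2]))
            if n=='scene' or 1:
                t=q[q[:,2]>15]; 
                if len(t): print('   high part',t.mean(0).round(),len(t),'all',q.mean(0).round())
    for z,nm in((10,'w'),):pass
a=cv2.imread("pics/scene0.png")[245:305,195:295];b=cv2.imread("pics/side0.png")[230:300,280:350]
cv2.imwrite("pics/crop1.png",np.hstack([cv2.resize(a,(500,300),interpolation=2),cv2.resize(b,(300,300),interpolation=2)]))
E
```

```text
scene z47 [ 78  59 191  22 554] 47.23183574204793 ((273.4305114746094, 659.1879272460938), (721.0928344726562, 80.8400650024414), 5.631779193878174)
scene z47 [ 216  166   52   44 2083] 49.52642970523379 ((516.5697021484375, 61.11701965332031), (166.76185607910156, 159.0112762451172), 87.03531646728516)
scene [231  79  56  18 191] [256.  88.] 34.0 [595. 537.] [ 62. 216.] 63
   high part [564. 540.  24.] 144 all [583. 535.  21.]
scene [206  83  21  17 117] [215.  91.] 27.0 [429. 540.] [64. 87.] 35
   high part [429. 523.  20.] 104 all [428. 524.  19.]
scene [297 217  35   6 132] [313. 220.] 35.0 [731. -58.] [ 17. 103.] 80
   high part [731. -59.  24.] 103 all [729. -58.  21.]
scene [309 224  33   9  76] [323. 228.] 8.0 [764. -74.] [102.  24.] 9
scene [257 257  22  17 157] [267. 265.] 22.0 [ 581. -194.] [23. 72.] 41
   high part [ 598. -216.   18.] 37 all [ 580. -195.    8.]
scene [211 265  34  25 325] [228. 277.] 28.0 [ 464. -223.] [ 33. 102.] 59
   high part [ 437. -208.   23.] 72 all [ 467. -226.   10.]
scene [392 310  11  23  92] [396. 322.] 35.0 [ 911. -384.] [ 5. 60.] 7
   high p
[... 1768 characters left out ...]
46.] 22.0 [ 585. -197.] [26. 77.] 43
   high part [ 599. -215.   18.] 26 all [ 582. -196.    6.]
side [294 271  32  17 306] [310. 279.] 28.0 [ 470. -224.] [33. 96.] 58
   high part [ 437. -207.   21.] 76 all [ 468. -226.    8.]
side [128 280  22  14 101] [140. 286.] 4.0 [130. 153.] [27. 62.] 60
side [ 156  293   65   91 2098] [189. 344.] 27.0 [ 87. -32.] [255. 128.] 90
   high part [ 93. -55.  17.] 61 all [109. -80.   1.]
side [304 333  45  12 168] [326. 338.] 12.0 [ 360. -357.] [ 18. 125.] 49
side [380 346  34   7 228] [396. 349.] 20.0 [ 458. -520.] [14. 96.] 40
   high part [ 454. -515.   17.] 50 all [ 455. -518.   12.]
side [ 77 377  18   7  72] [ 87. 381.] 12.0 [-126.   63.] [15. 48.] 39
```

View pics/crop1.png

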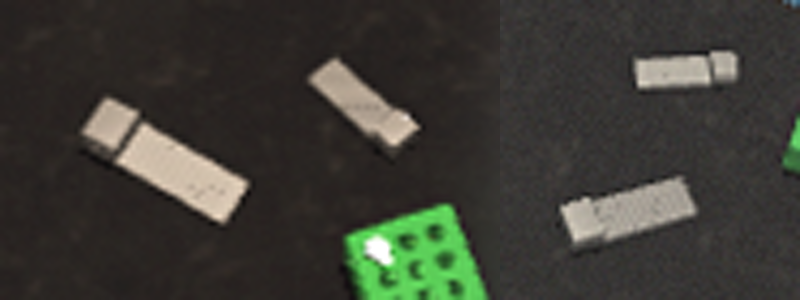

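move_arm --commands "0 -7 -4.7 0 0 0 -7; 0 -10 -7 0 0 0 -14; 0 -13.5 -9.2 2 0 0 -20.5; 0 -16.9 -11.5 4 0 0 -20.5; 0 -20 -13.6 6 0 0 -20.5"

```text
clock: 0.52
position: [321.2, 341.5, 179.7]
tool_rot: [[-0.999, 0.045, 0.001], [0.045, 0.999, 0.001], [-0.001, 0.001, -1.0]]
contact_force: [0.9, 1.5, 0.6]
grip_width: 0.693
grip_force: 0.0
```

move_arm --commands "0 -2.2 -3 1 0 0 0; 0 -4.4 -6 2 0 0 0; 0 -6.6 -9 3 0 0 0; 0 -8.8 -12 4 0 0 0; 0 -11 -15 5 0 0 0"

```text
clock: 0.93
position: [423.9, 186.2, 129.2]
tool_rot: [[-0.999, 0.047, -0.0], [0.047, 0.999, -0.0], [0.0, -0.0, -1.0]]
contact_force: [0.5, -0.3, -0.5]
grip_width: 0.334
grip_force: 0.0
```

move_arm --commands "0 0 0 0 0 0 0; 0 0 0 0 0 0 0"

```text
clock: 1.1
position: [423.6, 186.6, 129.1]
tool_rot: [[-0.999, 0.05, -0.001], [0.05, 0.999, -0.0], [0.001, -0.0, -1.0]]
contact_force: [-0.1, 0.2, 0.8]
grip_width: 0.192
grip_force: 0.0
```

move_arm --commands "0 -1.3 -2 2 0 0 0; 0 -2.6 -4 4 0 0 0; 0 -4 -6.1 6 0 0 0; 0 -4 -6.1 7 0 0 0; 0 -4 -6.1 7.3 0 0 0"

```text
clock: 1.52
position: [459.4, 125.4, 55.3]
tool_rot: [[-0.999, 0.048, -0.002], [0.048, 0.999, -0.0], [0.002, -0.0, -1.0]]
contact_force: [-0.9, 0.5, -0.2]
grip_width: 0.003
grip_force: 0.0
```

move_arm --commands "0 0 0 0.15 0 0 0; 0 0 0 0.3 0 0 0; 0 0 0 0.45 0 0 0; 0 0 0 0.6 0 0 0; 0 0 0 0.75 0 0 0"

```text
clock: 1.93
position: [460.5, 125.6, 49.6]
tool_rot: [[-0.999, 0.046, 0.001], [0.046, 0.999, 0.0], [-0.001, 0.0, -1.0]]
contact_force: [0.1, 1.3, -0.7]
grip_width: 0.002
grip_force: 0.0
```

move_arm --commands "0 0 0 0.05 0 0 0; 0 0 0 0.1 0 0 0; 0 0 0 0.15 0 0 0; 0 0 0 0.2 0 0 0; 0 0 0 0.2 0 0 0"

```text
clock: 2.35
position: [460.7, 125.6, 48.5]
tool_rot: [[-0.999, 0.047, 0.001], [0.047, 0.999, 0.001], [-0.001, 0.001, -1.0]]
contact_force: [-6.9, 1.4, 20.1]
grip_width: 0.001
grip_force: 10.1
```

Foot 4 is firm. Next is foot 3.

move_arm --commands "0 0 0 -0.8 0 0 0; 0 0 -4 -1 0 0 0; 0 0 -8 -1 0 0 0; 0 0 -12 -0.6 0 0 0; 0 0 -12 -0.3 0 0 0"

```text
clock: 2.77
position: [454.7, 0.4, 50.4]
tool_rot: [[-0.999, 0.051, 0.001], [0.051, 0.999, -0.001], [-0.001, -0.001, -1.0]]
contact_force: [0.2, 0.2, 0.5]
grip_width: 0.005
grip_force: 0.0
```

move_arm --commands "0 0 0 0.07 0 0 0; 0 0 0 0.14 0 0 0; 0 0 0 0.21 0 0 0; 0 0 0 0.28 0 0 0; 0 0 0 0.28 0 0 0"

```text
clock: 3.18
position: [454.9, 5.8, 48.5]
tool_rot: [[-0.999, 0.044, 0.0], [0.044, 0.999, -0.001], [-0.0, -0.001, -1.0]]
contact_force: [-7.9, -8.7, 20.1]
grip_width: 0.003
grip_force: 10.0
```

Foot 3 is firm. Next is foot 2.

move_arm --commands "0 0 0 -0.8 0 0 0; 0 -4 0 -1 0 0 0; 0 -8 0 -1 0 0 0; 0 -12 0 -0.6 0 0 0; 0 -12 0 -0.3 0 0 0"

```text
clock: 3.6
position: [581.3, 0.6, 51.4]
tool_rot: [[-0.999, 0.045, 0.007], [0.045, 0.999, -0.0], [-0.007, -0.0, -1.0]]
contact_force: [-0.6, 0.6, -0.8]
grip_width: 0.011
grip_force: 0.0
```

move_arm --commands "0 0 0 0.07 0 0 0; 0 0 0 0.14 0 0 0; 0 0 0 0.21 0 0 0; 0 0 0 0.28 0 0 0; 0 0 0 0.28 0 0 0"

```text
clock: 4.02
position: [573.8, 0.7, 48.6]
tool_rot: [[-0.999, 0.047, -0.0], [0.047, 0.999, 0.001], [0.0, 0.001, -1.0]]
contact_force: [-1.3, 5.1, 7.2]
grip_width: 0.004
grip_force: 3.9
```

move_arm --commands "0 0 0 0.05 0 0 0; 0 0 0 0.1 0 0 0; 0 0 0 0.1 0 0 0"

```text
clock: 4.27
position: [573.9, 0.7, 48.5]
tool_rot: [[-0.999, 0.047, 0.0], [0.047, 0.999, 0.001], [-0.0, 0.001, -1.0]]
contact_force: [-6.1, 5.7, 18.8]
grip_width: 0.007
grip_force: 9.5
```

Foot 2 is firm as well, so the loose one should be foot 1. I'll confirm it with a press, which step 1 also needs.

move_arm --commands "0 0 0 -0.8 0 0 0; 0 0 4 -1 0 0 0; 0 0 8 -1 0 0 0; 0 0 12 -0.6 0 0 0; 0 0 12 -0.3 0 0 0"

```text
clock: 4.68
position: [579.4, 125.1, 50.2]
tool_rot: [[-0.999, 0.043, 0.001], [0.043, 0.999, 0.001], [-0.001, 0.001, -1.0]]
contact_force: [1.6, 0.0, -0.6]
grip_width: 0.008
grip_force: 0.0
```

move_arm --commands "0 0 0 0.08 0 0 0; 0 0 0 0.16 0 0 0; 0 0 0 0.24 0 0 0; 0 0 0 0.32 0 0 0; 0 0 0 0.38 0 0 0"

```text
clock: 5.1
position: [580.6, 118.7, 46.2]
tool_rot: [[-0.999, 0.048, 0.001], [0.048, 0.999, 0.0], [-0.001, 0.0, -1.0]]
contact_force: [0.9, 1.4, 2.7]
grip_width: 0.002
grip_force: 1.5
```

move_arm --commands "0 0 0 0.08 0 0 0; 0 0 0 0.16 0 0 0; 0 0 0 0.2 0 0 0; 0 0 0 0.2 0 0 0"

```text
clock: 5.43
position: [581.1, 119.2, 44.7]
tool_rot: [[-0.999, 0.047, 0.002], [0.047, 0.999, 0.0], [-0.002, 0.0, -1.0]]
contact_force: [1.5, 0.1, 9.7]
grip_width: 0.003
grip_force: 4.8
```

Foot 1 dips by about 4 mm, so it's the hanging one. Now the wedge.

move_arm --commands "0.6 0 0 -3 0 0 0; 0.6 0.5 -1 -7 0 0 0; 0.6 2 -4.5 -8 0 0 7; 0.6 3.5 -8 -8 0 0 14; 0.6 5 -11.5 -8 0 0 21"

```text
clock: 5.85
position: [524.0, 5.7, 124.4]
tool_rot: [[-0.914, 0.406, 0.001], [0.406, 0.914, -0.0], [-0.001, -0.0, -1.0]]
contact_force: [0.4, 0.5, -0.7]
grip_width: 0.312
grip_force: 0.0
```

Run:
```python
from h import *
s=env.sense();print(s['clock'],s['position'].round(1) if hasattr(s['position'],'round') else s['position'],np.array(s['joints']).round(2),np.degrees(np.arctan2(s['tool_rot'][1][0],s['tool_rot'][0][0])))
W=np.vstack([cloud(env.calibration(n),np.load(f"pics/{n}0.npy"))[np.load(f"pics/{n}0.npy")>0] for n in("scene","side")])
q=W[(W[:,0]>440)&(W[:,0]<760)&(W[:,1]>60)&(W[:,1]<340)&(W[:,2]>15)]
q=q[~((q[:,0]<610)&(q[:,1]<160))]
H={}
for p in q: k=(int(p[0]//20*20),int(p[1]//20*20));H.setdefault(k,[]).append(p[2])
for k in sorted(H):
    if len(H[k])>3: print(k,round(np.max(H[k])),end=' ')
```

```text
5.85 [524.    5.7 124.4] [-0.08  0.43  1.81 -0.    0.91 -1.23] 156.0203027883154
(700, 220) 75 (700, 240) 71 (700, 260) 73 (720, 220) 72 (720, 240) 58 (720, 260) 75 (720, 320) 62 (740, 120) 104 (740, 140) 109 (740, 160) 81 (740, 220) 76 (740, 260) 78 (740, 300) 53 (740, 320) 69
```

move_arm --commands "0.6 0 -4.1 0 0 0 2; 0.6 0 -8.2 0 0 0 5; 0.6 0 -12.3 0 0 0 7; 0.6 0 -16.4 0 0 0 7; 0.6 0 -20 0 0 0 7"

```text
clock: 6.27
position: [442.7, -178.2, 123.6]
tool_rot: [[-0.86, 0.511, -0.001], [0.511, 0.86, 0.0], [0.001, -0.0, -1.0]]
contact_force: [0.6, 0.7, 0.5]
grip_width: 0.596
grip_force: 0.0
```

Run:
```python
from h import *
s=env.sense();print(s['position'],np.degrees(np.arctan2(s['tool_rot'][1][0],s['tool_rot'][0][0])))
c=env.calibration("wrist");p,D=env.grab_frame("wrist");cv2.imwrite("pics/w1.png",p);W=cloud(c,D)
hsv=cv2.cvtColor(p,cv2.COLOR_BGR2HSV)
for lo,hi,nm in((16,28,'block top'),(-3,13,'ramp')):
    m=((p.min(2)>75)&(hsv[...,1]<70)&(W[...,2]<hi)&(W[...,2]>lo)&(D>0)).astype(np.uint8)
    m=cv2.morphologyEx(m,cv2.MORPH_OPEN,np.ones((3,3)))
    k,L,st,ce=cv2.connectedComponentsWithStats(m)
    for i in range(1,k):
        if st[i,4]>200:
            q=W[L==i];r=cv2.minAreaRect(q[:,:2].astype(np.float32));print(nm,st[i],np.median(q[:,2]).round(1),np.round(r[0],1),np.round(r[1],1),round(r[2],1))
```

```text
[ 442.6719864  -178.17354777  123.56779017] 149.2652580879454
block top [397  93  20  48 236] 23.5 [457.4 -15. ] [ 2.6 49.1] 85.8
block top [414 142  36  88 416] 23.5 [537.2 -19. ] [  2.  107.7] 87.3
block top [215 184  25  23 534] 21.8 [ 436.6 -206.4] [25.2 23.6] 57.3
ramp [  60  144   27   97 2130] 0.7 [ 350.6 -361.2] [ 30.8 116.4] 53.4
ramp [  0 169  27  18 355] -0.0 [ 300.7 -405.4] [31.4 19.7] 55.1
ramp [ 209  183   33   76 1675] 3.2 [ 466.9 -231.2] [38.7 94.8] 58.5
ramp [276 293  29  24 309] 5.0 [ 601.2 -218.6] [30.2 42.4] 45.6
```

View pics/w1.png

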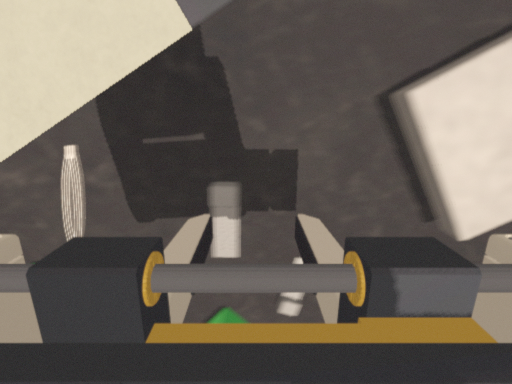

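The wrist view shows the block top at about (227,195), with the wedge pointing down the image to (228,255) and the tweezers well off to the left. Its position agrees with the scene and side views.

move_arm --commands "0.6 -0.5 -1.5 3.5 0 0 0; 0.6 -0.9 -2.7 7 0 0 0; 0.6 -0.9 -2.7 10 0 0 0; 0.6 -0.9 -2.7 11.7 0 0 0; 0.6 -0.9 -2.7 12 0 0 0"

```text
clock: 6.73
position: [436.3, -203.3, 0.8]
tool_rot: [[-0.86, 0.511, -0.005], [0.511, 0.86, 0.003], [0.006, -0.0, -1.0]]
contact_force: [0.3, -0.2, 0.6]
grip_width: 0.601
grip_force: 0.0
```

move_arm --commands "0.2 0 0 0 0 0 0; 0.2 0 0 0 0 0 0; 0.2 0 0 0 0 0 0; 0.2 0 0 0 0 0 0; 0.2 0 0 0 0 0 0"

```text
clock: 7.15
position: [439.0, -204.2, 4.7]
tool_rot: [[-0.86, 0.51, 0.001], [0.51, 0.86, -0.001], [-0.002, -0.0, -1.0]]
contact_force: [-1.5, 0.2, 7.0]
grip_width: 0.302
grip_force: 29.3
```

move_arm --commands "0.2 0 0 -3 0 0 0; 0.2 0 0 -7 0 0 0; 0.2 0.8 4 -9 0 0 7; 0.2 1.6 8 -9 0 0 14; 0.2 2.4 12 -9 0 0 21"

```text
clock: 7.57
position: [475.2, -102.9, 95.7]
tool_rot: [[-0.644, 0.765, 0.004], [0.765, 0.644, -0.001], [-0.003, 0.002, -1.0]]
contact_force: [0.6, -0.3, -0.3]
grip_width: 0.304
grip_force: 29.2
```

move_arm --commands "0.2 2.2 3.3 0 0 0 7; 0.2 4.4 6.7 0 0 0 14; 0.2 6.5 10 0 0 0 21; 0.2 8.7 13.4 0 0 0 28; 0.2 10.9 16.8 0 0 0 35"

```text
clock: 7.98
position: [527.1, 74.7, 94.2]
tool_rot: [[-0.145, 0.989, 0.001], [0.989, 0.145, 0.0], [-0.0, 0.001, -1.0]]
contact_force: [1.0, -0.7, -0.4]
grip_width: 0.307
grip_force: 29.2
```

move_arm --commands "0.2 0 0 0 0 0 3; 0.2 0 0 0 0 0 6"

```text
clock: 8.15
position: [527.1, 74.9, 94.0]
tool_rot: [[-0.046, 0.999, 0.001], [0.999, 0.046, 0.0], [0.0, 0.001, -1.0]]
contact_force: [-0.1, -0.1, -0.9]
grip_width: 0.299
grip_force: 29.2
```

move_arm --commands "0.2 3.8 1.6 0 0 0 2; 0.2 7.6 3.2 0 0 0 5.3; 0.2 11.4 4.9 0 0 0 5.3; 0.2 15 6.5 0 0 0 5.3; 0.2 15 6.5 3 0 0 5.3"

```text
clock: 8.57
position: [589.7, 232.4, 68.9]
tool_rot: [[0.043, 0.999, 0.012], [0.999, -0.043, 0.005], [0.005, 0.011, -1.0]]
contact_force: [0.9, -0.3, -0.0]
grip_width: 0.307
grip_force: 29.2
```

Run:
```python
from h import *
s=env.sense();print(s['position'],np.array(s['tool_rot'])[:2,:2].round(3).tolist())
for n in("scene","side"):
    c=env.calibration(n);p,D=env.grab_frame(n);cv2.imwrite(f"pics/{n}1.png",p);W=cloud(c,D)
    def top(W,D):
        m=((abs(W[...,2]-47)<7)&(D>0)).astype(np.uint8)
        k,L,st,ce=cv2.connectedComponentsWithStats(m)
        i=L[int(ce0[1]),int(ce0[0])]; q=W[L==i][:,:2].astype(np.float32); r=cv2.minAreaRect(q);return len(q),q.mean(0).round(1),np.round(r[0],1),np.round(r[1],1),round(r[2],1)
    ce0=(242,186) if n=="scene" else (246,208)
    D0=np.load(f"pics/{n}0.npy");print(n,'before',top(cloud(c,D0),D0),'now',top(W,D))
```

```text
[589.69779933 232.38916362  68.87330734] [[0.043, 0.999], [0.999, -0.043]]
scene before (2083, array([516.9,  55.6], dtype=float32), array([516.6,  61.1]), array([166.8, 159. ]), 87.0) now (2083, array([516.7,  55.8], dtype=float32), array([516.1,  61.3]), array([166.9, 158.5]), 86.5)
side before (2243, array([514.5,  59.5], dtype=float32), array([518. ,  61.8]), array([161.8, 161.9]), 87.6) now (2241, array([514.5,  59.1], dtype=float32), array([517.9,  62.2]), array([162.3, 162.5]), 87.1)
```

View pics/side1.png

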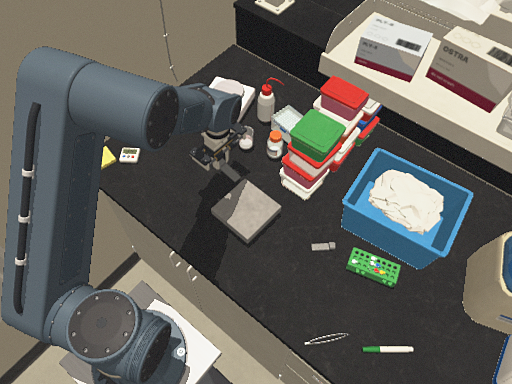

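The side view shows the hand holding the wedge at about (215,160), clear of the beaker at (247,140). The slab at (246,210) has not moved.

move_arm --commands "0.2 0 0 2 0 0 0; 0.2 0 0 4 0 0 0; 0.2 0 0 4.8 0 0 0; 0.2 0 0 4.8 0 0 0; 0.2 0 0 4.8 0 0 0"

```text
clock: 9.08
position: [585.1, 225.1, 16.5]
tool_rot: [[0.047, 0.999, 0.0], [0.999, -0.047, -0.0], [-0.0, 0.0, -1.0]]
contact_force: [0.7, 0.5, 0.7]
grip_width: 0.299
grip_force: 29.2
```

move_arm --commands "0.2 0 0 0.8 0 0 0; 0.2 0 0 1.1 0 0 0; 0.2 0 0 1.2 0 0 0; 0.2 0 0 1.25 0 0 0; 0.2 0 0 1.25 0 0 0"

```text
clock: 9.5
position: [585.4, 225.6, 4.7]
tool_rot: [[0.047, 0.999, 0.001], [0.999, -0.047, 0.0], [0.0, 0.001, -1.0]]
contact_force: [-4.0, -1.8, 12.2]
grip_width: 0.302
grip_force: 29.4
```

move_arm --commands "0.5 0 0 -0.1 0 0 0; 0.5 0 0 -0.1 0 0 0; 0.5 0 0 -0.1 0 0 0; 0.5 0 0 -3 0 0 0; 0.5 0 0 -3.3 0 0 0"

```text
clock: 9.92
position: [586.4, 226.1, 39.1]
tool_rot: [[0.047, 0.999, 0.004], [0.999, -0.047, 0.001], [0.001, 0.004, -1.0]]
contact_force: [0.5, -0.5, 0.5]
grip_width: 0.498
grip_force: 0.0
```

move_arm --commands "0 1.5 0 0 0 0 0; 0 3 0 0 0 0 0; 0 3 0 0 0 0 0; 0 3 0 0 0 0 0; 0 3 0 0 0 0 0"

```text
clock: 10.33
position: [585.7, 255.9, 35.1]
tool_rot: [[0.046, 0.999, -0.001], [0.999, -0.046, -0.001], [-0.001, -0.001, -1.0]]
contact_force: [-0.4, 0.7, 0.0]
grip_width: 0.194
grip_force: 0.0
```

move_arm --commands "0 0 0 1.5 0 0 0; 0 0 0 3 0 0 0; 0 0 0 3.2 0 0 0; 0 0 0 3.2 0 0 0"

```text
clock: 10.67
position: [585.3, 255.0, 2.4]
tool_rot: [[0.047, 0.999, -0.003], [0.999, -0.047, -0.001], [-0.001, -0.003, -1.0]]
contact_force: [0.6, -0.0, -0.2]
grip_width: 0.009
grip_force: 0.0
```

Run:
```python
from h import *
s=env.sense();print(s['position'],s['grip_width'],s['contact_force'])
for n in("scene","side"):
    c=env.calibration(n);p,D=env.grab_frame(n);u,v=proj(c,[[585,200,10]])[0].astype(int)
    cv2.imwrite(f"pics/{n}2.png",cv2.resize(p[v-45:v+45,u-50:u+50],(400,360),interpolation=2))
cv2.imwrite("pics/c2.png",np.hstack([cv2.imread("pics/scene2.png"),cv2.imread("pics/side2.png")]))
```

```text
[585.28003352 254.99794387   2.4193798 ] 0.009148614055916012 [ 0.63350273 -0.04682783 -0.2032779 ]
```

View pics/c2.png

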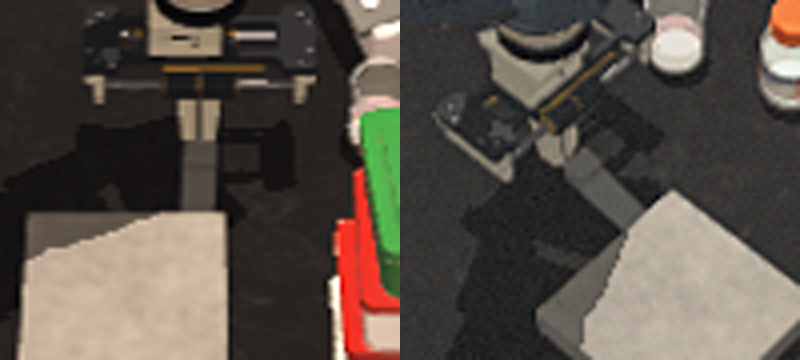

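The crop shows the wedge flat and aligned with foot 1, its tip at the slab's edge, and the closed fingers just behind the block. Now I'll push along -x tool.

move_arm --commands "0 -0.6 0 -0.2 0 0 0; 0 -1.2 0 -0.2 0 0 0; 0 -2 0 -0.2 0 0 0; 0 -2.8 0 -0.2 0 0 0; 0 -3.5 0 -0.2 0 0 0"

```text
clock: 11.18
position: [584.7, 219.5, 6.4]
tool_rot: [[0.047, 0.999, 0.0], [0.999, -0.047, 0.0], [0.0, 0.0, -1.0]]
contact_force: [1.0, 0.4, 0.8]
grip_width: 0.009
grip_force: 0.3
```

move_arm --commands "0 -0.2 0 0 0 0 0; 0 -0.4 0 0 0 0 0; 0 -0.6 0 0 0 0 0; 0 -0.8 0 0 0 0 0; 0 -0.8 0 0 0 0 0"

```text
clock: 11.6
position: [584.2, 212.4, 6.0]
tool_rot: [[0.047, 0.999, -0.0], [0.999, -0.047, -0.0], [-0.0, -0.0, -1.0]]
contact_force: [0.9, -0.9, -0.8]
grip_width: 0.007
grip_force: 0.0
```

move_arm --commands "0 -0.15 0 0 0 0 0; 0 -0.3 0 0 0 0 0; 0 -0.45 0 0 0 0 0; 0 -0.6 0 0 0 0 0; 0 -0.6 0 0 0 0 0"

```text
clock: 12.02
position: [583.9, 206.4, 6.0]
tool_rot: [[0.047, 0.999, -0.0], [0.999, -0.047, -0.0], [-0.0, -0.0, -1.0]]
contact_force: [-0.8, -0.0, -0.4]
grip_width: 0.005
grip_force: 0.0
```

move_arm --commands "0 -0.06 0 0 0 0 0; 0 -0.12 0 0 0 0 0; 0 -0.18 0 0 0 0 0; 0 -0.24 0 0 0 0 0; 0 -0.24 0 0 0 0 0"

```text
clock: 12.43
position: [583.9, 204.1, 6.1]
tool_rot: [[0.047, 0.999, -0.0], [0.999, -0.047, -0.0], [-0.0, -0.0, -1.0]]
contact_force: [0.2, -0.9, 0.8]
grip_width: 0.003
grip_force: 0.0
```

move_arm --commands "0 -0.05 0 0 0 0 0; 0 -0.1 0 0 0 0 0; 0 -0.15 0 0 0 0 0; 0 -0.15 0 0 0 0 0"

```text
clock: 12.77
position: [583.8, 202.6, 6.1]
tool_rot: [[0.047, 0.999, -0.0], [0.999, -0.047, -0.0], [-0.0, -0.0, -1.0]]
contact_force: [0.1, 0.7, 0.2]
grip_width: 0.007
grip_force: 0.0
```

move_arm --commands "0 -0.05 0 0 0 0 0; 0 -0.1 0 0 0 0 0; 0 -0.15 0 0 0 0 0; 0 -0.15 0 0 0 0 0"

```text
clock: 13.1
position: [583.7, 201.1, 6.1]
tool_rot: [[0.047, 0.999, 0.0], [0.999, -0.047, -0.0], [-0.0, 0.0, -1.0]]
contact_force: [-0.4, 0.6, 0.4]
grip_width: 0.004
grip_force: 0.0
```

move_arm --commands "0 -0.05 0 0 0 0 0; 0 -0.1 0 0 0 0 0; 0 -0.15 0 0 0 0 0; 0 -0.15 0 0 0 0 0"

```text
clock: 13.43
position: [583.7, 199.6, 6.1]
tool_rot: [[0.047, 0.999, -0.0], [0.999, -0.047, -0.0], [-0.0, -0.0, -1.0]]
contact_force: [0.3, 0.2, 0.4]
grip_width: 0.006
grip_force: 0.0
```

move_arm --commands "0 -0.05 0 0 0 0 0; 0 -0.1 0 0 0 0 0; 0 -0.1 0 0 0 0 0"

```text
clock: 13.68
position: [583.6, 198.6, 6.1]
tool_rot: [[0.047, 0.999, -0.0], [0.999, -0.047, -0.0], [-0.0, -0.0, -1.0]]
contact_force: [-1.0, -0.0, -1.4]
grip_width: 0.001
grip_force: 0.0
```

move_arm --commands "0 -0.05 0 0 0 0 0; 0 -0.1 0 0 0 0 0; 0 -0.1 0 0 0 0 0"

```text
clock: 13.93
position: [583.6, 197.6, 6.1]
tool_rot: [[0.047, 0.999, -0.0], [0.999, -0.047, -0.0], [-0.0, -0.0, -1.0]]
contact_force: [-0.1, 0.2, 0.3]
grip_width: 0.004
grip_force: 0.0
```

move_arm --commands "0 -0.05 0 0 0 0 0; 0 -0.1 0 0 0 0 0; 0 -0.1 0 0 0 0 0"

```text
clock: 14.18
position: [583.5, 196.6, 6.1]
tool_rot: [[0.047, 0.999, 0.0], [0.999, -0.047, -0.0], [0.0, 0.0, -1.0]]
contact_force: [0.1, -0.5, 0.3]
grip_width: 0.005
grip_force: 0.0
```

move_arm --commands "0 -0.05 0 0 0 0 0; 0 -0.1 0 0 0 0 0; 0 -0.1 0 0 0 0 0"

```text
clock: 14.43
position: [583.5, 195.7, 6.1]
tool_rot: [[0.047, 0.999, 0.0], [0.999, -0.047, 0.0], [0.0, 0.0, -1.0]]
contact_force: [1.2, 1.2, -0.4]
grip_width: 0.003
grip_force: 0.5
```

move_arm --commands "0 -0.05 0 0 0 0 0; 0 -0.1 0 0 0 0 0; 0 -0.1 0 0 0 0 0"

```text
clock: 14.68
position: [583.5, 194.9, 6.1]
tool_rot: [[0.047, 0.999, 0.0], [0.999, -0.047, 0.0], [0.0, 0.0, -1.0]]
contact_force: [0.7, 4.0, -1.6]
grip_width: 0.008
grip_force: 1.9
```

Run:
```python
from h import *
for n in("scene","side"):
    c=env.calibration(n);p,D=env.grab_frame(n);u,v=proj(c,[[585,170,10]])[0].astype(int)
    cv2.imwrite(f"pics/{n}3.png",cv2.resize(p[v-36:v+36,u-40:u+40],(400,360),interpolation=2))
cv2.imwrite("pics/c3.png",np.hstack([cv2.imread("pics/scene3.png"),cv2.imread("pics/side3.png")]))
```

```text
(no output)
```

View pics/c3.png

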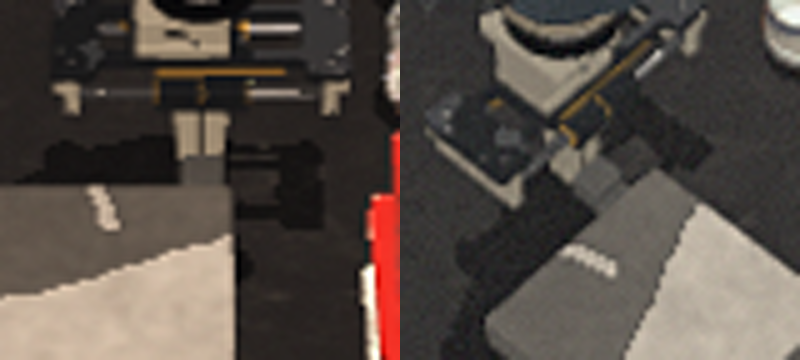

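The wedge now resists with about 4 N. It is aligned under the corner, with the block just outside the slab. One more small push for snug.

move_arm --commands "0 -0.03 0 0 0 0 0; 0 -0.05 0 0 0 0 0; 0 -0.05 0 0 0 0 0"

```text
clock: 15.03
position: [583.5, 194.5, 6.1]
tool_rot: [[0.047, 0.999, 0.0], [0.999, -0.047, 0.0], [0.001, 0.0, -1.0]]
contact_force: [-0.7, 5.3, -0.9]
grip_width: 0.005
grip_force: 2.8
```

move_arm --commands "0 -0.03 0 0 0 0 0; 0 -0.03 0 0 0 0 0; 0 -0.03 0 0 0 0 0"

```text
clock: 15.28
position: [583.5, 194.3, 6.1]
tool_rot: [[0.047, 0.999, 0.0], [0.999, -0.047, 0.001], [0.001, 0.0, -1.0]]
contact_force: [0.7, 6.1, -1.9]
grip_width: 0.004
grip_force: 3.2
```

move_arm --commands "0 0.3 0 0 0 0 0; 0 2 0 0 0 0 0; 0 2 0 -3.5 0 0 0; 0 2 0 -6.5 0 0 0; 0 0 0 -6.5 0 0 0"

```text
clock: 15.7
position: [586.1, 196.5, 76.5]
tool_rot: [[0.044, 0.999, 0.008], [0.999, -0.044, 0.002], [0.002, 0.008, -1.0]]
contact_force: [0.6, 0.1, 0.3]
grip_width: 0.003
grip_force: 0.0
```

move_arm --commands "0 -3 0 0 0 0 0; 0 -6 0 0 0 0 0; 0 -7.5 0 0.6 0 0 0; 0 -7.5 0 1.2 0 0 0; 0 -7.5 0 1.5 0 0 0"

```text
clock: 16.12
position: [579.6, 118.6, 55.1]
tool_rot: [[0.048, 0.999, -0.001], [0.999, -0.048, -0.0], [-0.0, -0.001, -1.0]]
contact_force: [0.5, 0.1, 0.6]
grip_width: 0.003
grip_force: 0.0
```

move_arm --commands "0 0 0 0 0 0 0"

```text
clock: 16.2
position: [579.4, 119.6, 55.0]
tool_rot: [[0.047, 0.999, -0.002], [0.999, -0.047, -0.0], [-0.0, -0.002, -1.0]]
contact_force: [0.1, -0.7, -0.6]
grip_width: 0.0
grip_force: 0.0
```

move_arm --commands "0 0 0 0.3 0 0 0; 0 0 0 0.5 0 0 0; 0 0 0 0.58 0 0 0; 0 0 0 0.66 0 0 0; 0 0 0 0.74 0 0 0"

```text
clock: 16.62
position: [579.9, 119.3, 48.6]
tool_rot: [[0.046, 0.999, 0.0], [0.999, -0.046, -0.0], [0.0, 0.0, -1.0]]
contact_force: [-0.2, 1.2, 1.1]
grip_width: 0.006
grip_force: 0.6
```

move_arm --commands "0 0 0 0 0 0 0; 0 0 0 0 0 0 0"

```text
clock: 16.78
position: [579.9, 119.1, 48.7]
tool_rot: [[0.047, 0.999, 0.0], [0.999, -0.047, -0.0], [-0.0, 0.0, -1.0]]
contact_force: [0.1, 0.1, 0.8]
grip_width: 0.003
grip_force: 0.0
```

move_arm --commands "0 0 0 0.06 0 0 0; 0 0 0 0.12 0 0 0; 0 0 0 0.15 0 0 0; 0 0 0 0.15 0 0 0; 0 0 0 0.15 0 0 0"

```text
clock: 17.2
position: [580.1, 119.1, 48.4]
tool_rot: [[0.047, 0.999, 0.001], [0.999, -0.047, 0.0], [0.0, 0.001, -1.0]]
contact_force: [-4.2, -0.2, 13.9]
grip_width: 0.004
grip_force: 7.0
```

move_arm --commands "0 0 0 0 0 0 0; 0 0 0 0 0 0 0; 0 0 0 0 0 0 0"

```text
clock: 17.45
position: [580.1, 119.1, 48.5]
tool_rot: [[0.047, 0.999, 0.001], [0.999, -0.047, 0.0], [0.0, 0.001, -1.0]]
contact_force: [-4.8, -0.4, 13.2]
grip_width: 0.007
grip_force: 7.0
```

It holds 13 N without dipping. Lifting off slowly.

move_arm --commands "0 0 0 -0.1 0 0 0; 0 0 0 -0.3 0 0 0; 0 0 0 -2 0 0 0; 0 0 0 -5 0 0 0; 0 0 0 -8 0 0 0"

```text
clock: 17.87
position: [579.2, 118.9, 127.4]
tool_rot: [[0.047, 0.999, -0.002], [0.999, -0.047, -0.0], [-0.0, -0.002, -1.0]]
contact_force: [0.0, 0.6, -0.1]
grip_width: 0.005
grip_force: 0.0
```

move_arm --commands "0 0 0 0 0 0 0; 0 0 0 0 0 0 0; 0 0 0 0 0 0 0; 0 0 0 0 0 0 0; 0 0 0 0 0 0 0"

```text
clock: 18.28
position: [579.3, 118.9, 125.9]
tool_rot: [[0.047, 0.999, -0.002], [0.999, -0.047, -0.0], [-0.0, -0.002, -1.0]]
contact_force: [0.7, -0.7, 0.2]
grip_width: 0.006
grip_force: 0.0
```

Run:
```python
from h import *
s=env.sense();print(s['clock'],s['position'],s['contact_force'])
n="side";c=env.calibration(n);p,D=env.grab_frame(n);W=cloud(c,D)
m=((abs(W[...,2]-47)<7)&(D>0)).astype(np.uint8);k,L,st,ce=cv2.connectedComponentsWithStats(m)
q=W[L==L[208,240]];print(len(q),cv2.minAreaRect(q[:,:2].astype(np.float32)))
A=np.c_[q[:,:2]-q[:,:2].mean(0),np.ones(len(q))];x=np.linalg.lstsq(A,q[:,2],rcond=None)[0]
D0=np.load("pics/side0.npy");q0=cloud(c,D0)[L==L[208,240]];A0=np.c_[q0[:,:2]-q0[:,:2].mean(0),np.ones(len(q0))]
print('slope now',x,'before',np.linalg.lstsq(A0,q0[:,2],rcond=None)[0])
print(env.job_done())
```

```text
18.2833 [579.27962475 118.91099228 125.93098735] [ 0.68536973 -0.67033027  0.16057023]
2243 ((517.8568725585938, 61.40684509277344), (161.38075256347656, 162.34170532226562), 86.6458969116211)
slope now [1.93266875e-03 1.45222743e-03 4.73530011e+01] before [-0.39612584 -0.34128684 49.75086504]
the job is handed in; nothing more can be done
None
```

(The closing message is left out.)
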